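# Clamp a bearing hub with a thumbwheel fixture

## Robot

A 6-joint arm with a two-finger parallel gripper is mounted at the origin on the work surface. World frame = base frame: x ahead of the robot, y to its left, z up, the work surface at z = 0. Lengths are in m, angles in rad, forces in N, time in s.
With the tool pointing down it reaches from about 0.25 to 0.725 m from the base axis. Payload 4 kg.
Tool frame: the origin (TCP) lies at the very end of the fingers, on their centre line; the grasp point (between the pads) lies 19 mm behind it; z points along the fingers, y is the line along which they close (so a half turn about z gives the same grasp; the last joint's range is limited). The gripper opens to 85 mm and grips with 20 to 120 N. Pads are 22 mm wide; open, the fingers measure 114 mm over their backs; the gripper's body (76 mm by 85 mm) begins 54 mm behind the grasp point. The pads swing forward as they close: fully open they stand 13 mm farther back than shut.
Start: joints at [1.243, 0.241, 0.005, 1.335, 0, 1.571], TCP at [0.161, 0.473, 0.231] pointing down, gripper open.
Joint ranges: [-2.72, 2.72], [-1.05, 1.87], [-1.09, 1.28], [-1.99, 2.15], [-1.42, 1.44], [-3.14, 3.14]. Speed limits (rad/s): [2.79, 2.79, 3.14, 3.14, 3.14, 3.14].

## Interface

Orientations are given as a rotation vector (axis times angle).
In Python, from cell import bot, eyes gives the robot as it stands. The module is installed in compiled form; this text tells all that it offers.
- The arm moves only by the tool send_rows, never from a script. Its argument "moves" is text: rows parted by semicolons, each of 7 numbers parted by spaces: the turn, a rotation vector about the tool's x, y, z in rad, then the shift along the tool's x, y, z in cm, then the opening, from 0 (shut) to 1 (fully open). A call has 1 to 12 rows; each row shifts and turns the commanded pose from where the row before left it, along the tool's axes as they then stand; what a row does not reach is not made up. A row lasts 1/8 s, in which the tool goes at most 62.5 mm and 10.7 degrees, less where a joint would pass 70% of its speed; a pose out of reach is approached as far as the arm can. A call with a gripper value outside its range is refused whole. The fingers move at their own pace and stop on an object; "newtons" is the grip in N (left out, the last holds). Time passes only in rows, so rows that do not move let the fingers close. It gives the time, the measured TCP pose, the force, the opening and the grip force at its end, in the units of the state.
- bot.get_state(): the state, without advancing time (a new reading comes with each control period).
- eyes.camera(name): name is "side" or "top"; returns the picture (480x640x3 uint8, red, green, blue); there is no depth.
- eyes.camera_model(name): a dict with "intrinsics" (3x3 intrinsics, pixels), "distortion" ([k1, k2, p1, p2, k3] as OpenCV has them; the pictures are not rectified), "eye" and "attitude" of the camera in the world. Camera axes: x right, y down, z forward; pixel columns grow to the right and rows downward; lengths in m; the calibration is good to about 2 mm. A picture is of the moment at which its call begins. camera_model takes no time and is no camera call.
- bot.sign_off(): hands the job in; it is judged then, once.
The state is a dict: "time_s": time; "qpos": joint angles; "joint_vel": joint speeds; "effort": joint torques, N m; "tool_pos": TCP position; "tool_rot": TCP orientation; "ft_force": force on the tool from outside, world axes, zero at the start; "wrist_torque": the same for the moment, N m; "width": opening from 0.0 (shut) to 1.0 (fully open); "gripper_force": force on a finger pad.
Only numpy, scipy, OpenCV 4.12 (cv2) and the standard library are available. Lean on these libraries where they do the work, as an engineer would, in place of code of your own. Each camera call takes 0.05 s, during which the arm holds its last target. There are 200 camera calls.

## Task

Set the flanged bearing hub upright and gently on the clamping fixture, flange down, between the V block and the jaw, and let go. Then, with a light fingertip, roll the fixture's edge thumbwheel so that the jaw pushes the hub fully home into the V and holds it there snugly when you take your finger away. Move the jaw only with its wheel, never squeeze the hub or press on the fixture hard (stay well under about 10 N), and leave the other things where they are.

Things in the scene. Friction and masses are not known exactly. Their poses are not given: they have to be found in the camera images.
- hub: Bare aluminium bearing hub, loose, about 0.12 to 0.24 kg: a round flange 60 mm in diameter and 10 mm thick, with a round boss 36 mm in diameter standing on it, 44 mm high in all. Round, so its yaw does not matter. Stands flange down on the work surface at the start. Origin: centre of the flange's underside; z up along its axis.
- fixture: Clamping fixture bolted to the bench, 100 mm (x) by 260 mm (y), yaw varies; origin centre of underside. Dark plate 8 mm thick; at the +y end a low slippery 90 degree V block opening to -y, top at z = 22 mm; at the -y end a grey housing, y = -114 to -36, x = -26 to 26 mm, top at z = 40 mm (trim to 42), with the thumbwheel; the jaw between them. The hub stands on the plate.
- home (a point): On the plate's top (8 mm above the bench), at fixture x = 0, y = 60 mm: where the centre of the hub's underside is when its flange lies fully home against both V faces. The hub may be set down up to 15 mm short of it (towards -y) and 8 mm to either side: the jaw then slides it home.
- jaw: Low slippery steel jaw, 40 mm wide (fixture x), 14 mm thick, spanning 4 to 16 mm above the plate (give or take 3 mm: it rides up and down with the sprung wheel), moved along fixture y by the wheel alone. Origin: on its pushing face (towards +y), 4 mm under its lower edge. Face pad springy, 4 N/mm. Starts at fixture y = 0 to 8 mm, meets a hub that is home at 30 mm, clamps at 31 to 32 mm.
- wheel_slot (a point): Centre of the slot in the housing's top (fixture x = 0, y = -75 mm, 40 mm above the bench), under the crown of the ribbed black thumbwheel: 44 mm in diameter, 14 mm wide, axis along fixture x. It stands out only 5 to 9 mm (differs from fixture to fixture: feel for it), too little to pinch, and is sprung: about 5 N per mm pressed down from first touch.
- jar: Bystander: amber glass jar, 60 mm in diameter, 70 mm high. Origin: centre of its underside.
- slip_ring: Bystander: flat brass ring, 68 mm outside, 44 mm inside, 18 mm high. Origin: centre of its underside.
- screwdriver: Bystander: screwdriver lying on the bench beyond the fixture.
- roll_to (a point): Top edge of the housing on the jaw's side (fixture x = 0, y = -36, z = 40 mm). Drag the wheel's crown towards this point to close the jaw: 10 mm of crown moves it 4.5 mm; several strokes. The wheel grips (friction 0.75 to 1.05), drags about 2 N at its rim, and stays, clamping, where left. With the hub home the drag rises until the finger slips: with a 5 N press, before it squeezes too hard.
Not all that is in view belongs to the job. Leave any yellow look-alike of the hub alone.

How it is judged:
By the outcome, as a careful person would: the job done as asked, in the order asked, and still so for the second after the job is handed in, with the robot touching nothing.
It also fails if it takes over 67 s, if anything falls off the work surface, if the arm or the gripper's body presses on something with over 40 N, if the wrist force passes 120 N, or if a joint passes its speed limit or range.

## Working session

There is one attempt and no reset: what is moved stays moved. The work goes in short steps, Python scripts to look and compute and a tool call to move; the robot and the scene stay as the last step left them, time stands still between calls to the robot, and variables do not carry over. Pictures are saved under pics/ and viewed, at most 10 in all, crops included, and the job is handed in when it is done.

Besides the shell and the picture viewer there is one more tool, called after ">>>" as a command line: name --argument value ..., lists and objects as JSON in quotes. send_rows: Moves the arm, as the interface text tells. Its arguments: {"type":"object","properties":{"moves":{"type":"string"},"newtons":{"type":"number"}},"required":["moves"]}

```bash
mkdir -p pics; python3 - <<'E'
from cell import bot,eyes
import cv2,numpy as np
for n in("top","side"):
    m=eyes.camera_model(n);print(n,{k:np.round(v,4).tolist() for k,v in m.items()})
    cv2.imwrite(f"pics/{n}1.png",eyes.camera(n)[:,:,::-1])
s=bot.get_state();print(s)
E
```

```text
top {'intrinsics': [[506.8731, 0.0, 315.4055], [0.0, 506.8731, 243.5224], [0.0, 0.0, 1.0]], 'distortion': [0.0093, 0.0, 0.0, 0.0, 0.0], 'eye': [0.4614, 0.0078, 0.9412], 'attitude': [-2.1297, 2.1511, -0.1703]}
side {'intrinsics': [[457.0719, 0.0, 311.4492], [0.0, 457.0719, 233.227], [0.0, 0.0, 1.0]], 'distortion': [-0.1185, 0.0, 0.0, 0.0, 0.0], 'eye': [0.1886, -0.7621, 0.5628], 'attitude': [-2.0343, 0.5464, -0.2936]}
{'time_s': 0.1, 'qpos': array([ 1.24300916e+00,  2.41334917e-01,  3.88060202e-03,  1.33521127e+00,
       -1.11087679e-05,  1.57080835e+00]), 'joint_vel': array([ 7.44611790e-04,  7.60477344e-05,  2.04214115e-03,  2.29828149e-03,
        6.98588881e-04, -1.31661446e-03]), 'effort': array([ 8.07466085e-05, -3.73137724e+01,  2.53009951e+01,  1.08961249e-02,
       -3.44712487e-05,  8.64002885e-06]), 'tool_pos': array([0.1607974 , 0.47284757, 0.23051161]), 'tool_rot': array([-5.12555325e-01, -3.09919921e+00,  2.89946209e-03]), 'ft_force': array([-0.51362378,  0.596068  ,  0.07066079]), 'wrist_torque': array([-0.06482465, -0.00130559, -0.0044108 ]), 'gripper_force': 0.0, 'width': 1.0003088396382749}
```

View pics/top1.png

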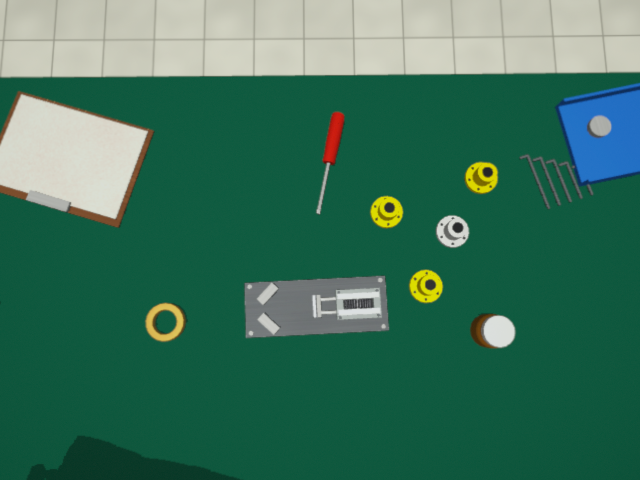

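View pics/side1.png

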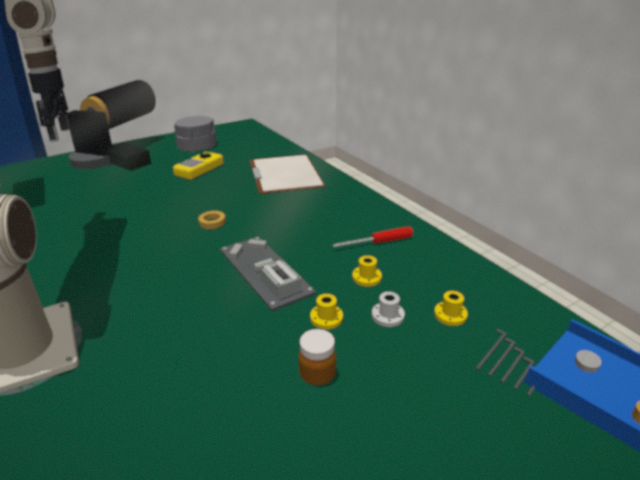

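The bare-aluminium hub is at top (453,231), side (389,309). The yellow look-alikes are at top (387,212), (482,177) and (426,286). Only the grey one fits "bare aluminium". The fixture runs from (245,283) to (388,330) with the V at the left, so fixture +y points image-left. I'll confirm in one crop and measure.

```bash
cat > h.py <<'E'
import cv2,numpy as np
from cell import bot,eyes
from scipy.spatial.transform import Rotation as R
class Cam:
    def __init__(s,n):
        m=eyes.camera_model(n);s.K=np.array(m['intrinsics']);s.d=np.array(m['distortion'],float);s.e=np.array(m['eye']);s.R=R.from_rotvec(m['attitude']).as_matrix()
    def w(s,p,z):  # pixels -> world on plane z
        u=cv2.undistortPoints(np.array(p,float).reshape(-1,1,2),s.K,s.d).reshape(-1,2)
        r=np.c_[u,np.ones(len(u))]@s.R.T
        return s.e+r*((z-s.e[2])/r[:,2])[:,None]
    def p(s,X):
        r=s.R.T; return cv2.projectPoints(np.array(X,float).reshape(-1,1,3),cv2.Rodrigues(r)[0],-r@s.e,s.K,s.d)[0].reshape(-1,2)
E
python3 - <<'E'
from h import *
T=Cam('top');S=Cam('side')
im=cv2.imread('pics/top1.png');hsv=cv2.cvtColor(im,cv2.COLOR_BGR2HSV)
def blob(mask,seed):
    mask=cv2.morphologyEx(mask.astype(np.uint8),cv2.MORPH_CLOSE,np.ones((5,5)))
    n,l=cv2.connectedComponents(mask); b=(l==l[seed[1],seed[0]]).astype(np.uint8)
    return max(cv2.findContours(b,cv2.RETR_EXTERNAL,cv2.CHAIN_APPROX_NONE)[0],key=cv2.contourArea)
lo=hsv[:,:,1]<110
c=blob(lo,(447,238));w=T.w(c,0.008)[:,:2].astype(np.float32)
print('hub',cv2.minEnclosingCircle(w),cv2.fitEllipse(w))
c=blob(lo,(290,290));w=T.w(c,0.008)[:,:2].astype(np.float32);r=cv2.minAreaRect(w);print('fix',r,cv2.boxPoints(r).tolist())
si=cv2.imread('pics/side1.png')
a=cv2.resize(im[170:350,230:500],None,fx=2.9,fy=2.9,interpolation=cv2.INTER_CUBIC)
cv2.imwrite('pics/crop1.png',a)
print('jar',T.w([[499,331]],.07),'ring',T.w([[165,322]],.018))
for n,p in dict(jawface=(313,306),slotc=(358,304)).items(): print(n,T.w([p],.02 if n=='jawface' else .044))
print('side hub base', S.w([[389,314]],.01))
E
```

```text
hub ((0.6302564740180969, -0.25078412890434265), 0.03224512189626694) ((0.63047194480896, -0.25053468346595764), (0.06067939102649689, 0.06253579258918762), 40.790138244628906)
fix ((0.4932651221752167, 0.0063055455684661865), (0.10100999474525452, 0.26102423667907715), 2.3636746406555176) [[0.43742048740386963, 0.1346236765384674], [0.44818568229675293, -0.12617847323417664], [0.5491097569465637, -0.12201258540153503], [0.5383445620536804, 0.138789564371109]]
jar [[ 0.44639931 -0.30353836  0.07      ]] ring [[0.46741545 0.27727019 0.018     ]]
jawface [[0.49314318 0.01096231 0.02      ]]
slotc [[ 0.49502167 -0.06829248  0.044     ]]
side hub base [[ 0.62918075 -0.25795696  0.01      ]]
```

View pics/crop1.png

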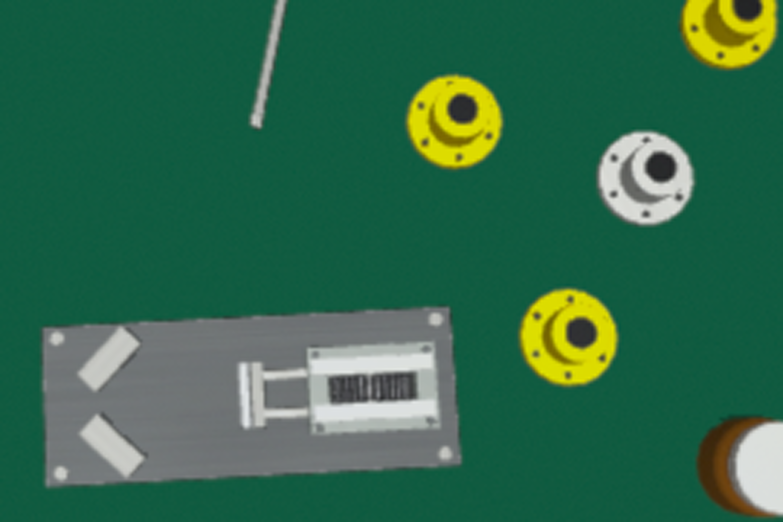

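The crop confirms it: one grey-white aluminium hub among three yellow ones, with the V at the fixture's left end and the jaw and wheel to the right. Fixture centre is about (0.493, 0.006) with yaw 2.4°. First I'll turn the tool so that tool x = fixture +y and tool y = fixture +x.

>>> send_rows --moves "0 0 0.18 0 0 0 1;0 0 0.18 0 0 0 1;0 0 0.18 0 0 0 1;0 0 0.18 0 0 0 1;0 0 0.18 0 0 0 1;0 0 0.18 0 0 0 1;0 0 0.12 0 0 0 1;0 0 0 0 0 0 1" --newtons 20

```text
time_s: 1.1
tool_pos: [0.1609, 0.4731, 0.2309]
tool_rot: [2.171, 2.27, -0.002]
ft_force: [0.1, 0.1, -0.1]
width: 1.0
gripper_force: 0.0
```

```bash
cat > go.py <<'E'
# go.py tx ty : needed tool-frame shift (cm) to reach world x,y,z ; fixture-frame coords of TCP
import sys
from h import *
s=bot.get_state();M=R.from_rotvec(s['tool_rot']).as_matrix()
C=np.array([.4933,.0063]);a=np.radians(2.36);X=np.array([np.cos(a),np.sin(a)]);Y=np.array([-X[1],X[0]])
p=s['tool_pos'];print('t',round(s['time_s'],2),'tcp',p.round(4),'fix mm',[round(1e3*(p[:2]-C)@v,1) for v in(X,Y)],'q',s['qpos'].round(2),'w',round(s['width'],3))
print('yaw of tool y',round(np.degrees(np.arctan2(M[1,1],M[0,1])),2),'z',M[:,2].round(3),'F',s['ft_force'].round(2))
v=list(map(float,sys.argv[1:]))
if v: print('shift cm',(M.T@(np.array(v)-p)*100).round(2))
E
python3 go.py .63 -.251 .10
```

```text
t 1.1 tcp [0.1609 0.4731 0.2309] fix mm [np.float64(-312.9), np.float64(480.1)] q [1.24 0.24 0.   1.34 0.   2.77] w 1.0
yaw of tool y 2.55 z [-0.    -0.001 -1.   ] F [ 0.08  0.11 -0.11]
shift cm [-74.41  43.66  13.14]
```

>>> send_rows --moves "0 0 0 -5 2.9 0 1;0 0 0 -5 2.9 0 1;0 0 0 -5 2.9 0 1;0 0 0 -5 2.9 0 1;0 0 0 -5 2.9 0.5 1;0 0 0 -5 2.9 0.5 1;0 0 0 -5 2.9 0.5 1;0 0 0 -5 2.9 0.5 1;0 0 0 -5 2.9 0.5 1;0 0 0 -5 2.9 0.5 1;0 0 0 -5 2.9 0.5 1;0 0 0 -5 2.9 0.5 1"

```text
time_s: 2.6
tool_pos: [0.5352, -0.1129, 0.1909]
tool_rot: [-2.171, -2.271, -0.0]
ft_force: [0.6, 0.0, 0.3]
width: 1.0
gripper_force: 0.0
```

>>> send_rows --moves "0 0 0 -5 2.9 1 1;0 0 0 -5 2.9 1 1;0 0 0 -3 2 1 1;0 0 0 -1.4 1 1 1;0 0 0 0 0 0 1;0 0 0 0 0 0 1"

```text
time_s: 3.35
tool_pos: [0.6281, -0.2505, 0.1513]
tool_rot: [-2.171, -2.269, 0.0]
ft_force: [0.3, -0.9, 0.5]
width: 1.003
gripper_force: 0.0
```

```bash
python3 go.py .63 -.251 .018; python3 - <<'E'
from h import *
im=eyes.camera('side')[:,:,::-1];cv2.imwrite('pics/s2.png',cv2.resize(im[130:370,280:500],None,fx=2.5,fy=2.5))
S=Cam('side')
for xy in((.63,-.251),(.63,-.258)): print(((S.p([[*xy,0],[*xy,.044]])-[280,130])*2.5).round())
E
```

```text
t 3.35 tcp [ 0.6281 -0.2505  0.1513] fix mm [np.float64(124.1), np.float64(-262.2)] q [-0.38  0.64  0.41  1.34  0.    1.15] w 1.003
yaw of tool y 2.53 z [-0.001  0.001 -1.   ] F [ 0.33 -0.92  0.51]
shift cm [-0.06  0.19 13.33]
[[267. 465.]
 [271. 418.]]
[[272. 470.]
 [277. 424.]]
```

View pics/s2.png

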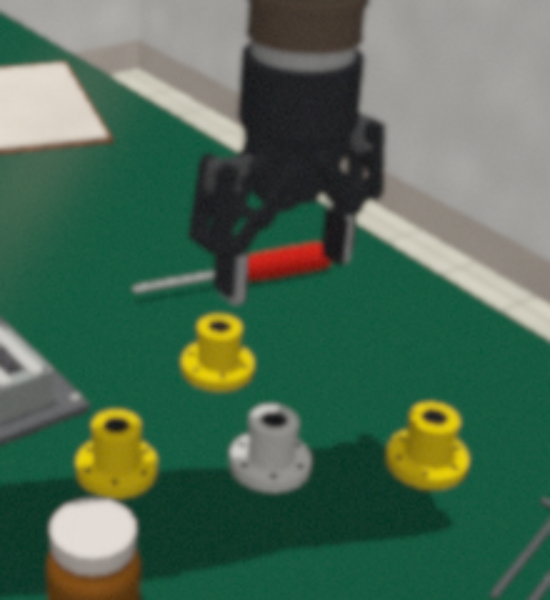

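The crop shows the hub's boss top at about (274,417), matching the prediction (271,418), and the open gripper above it. I'll descend and grip lightly.

>>> send_rows --moves "0 0 0 -0.1 0.2 3 1;0 0 0 0 0 3 1;0 0 0 0 0 3 1;0 0 0 0 0 2 1;0 0 0 0 0 1.5 1;0 0 0 0 0 0.8 1;0 0 0 0 0 0 1;0 0 0 0 0 0 0.3;0 0 0 0 0 0 0.3;0 0 0 0 0 0 0.3;0 0 0 0 0 0 0.3;0 0 0 0 0 0 0.3" --newtons 20

```text
time_s: 4.9
tool_pos: [0.6309, -0.2523, 0.0191]
tool_rot: [2.173, 2.268, 0.0]
ft_force: [-1.0, 0.1, 4.7]
width: 0.415
gripper_force: 20.5
```

>>> send_rows --moves "0 0 0 0 0 -0.3 0.3;0 0 0 0 0 -0.5 0.3;0 0 0 0 0 -2 0.3;0 0 0 0 0 -3 0.3;0 0 0 0 0 -3 0.3;0 0 0 0 0 -2 0.3;0 0 0 0 0 0 0.3;0 0 0 0 0 0 0.3"

```text
time_s: 5.9
tool_pos: [0.6299, -0.2518, 0.125]
tool_rot: [-2.172, -2.267, 0.001]
ft_force: [-0.2, -0.5, -2.4]
width: 0.413
gripper_force: 20.4
```

```bash
python3 go.py .491 .0642 .10;python3 - <<'E'
from h import *
import time
im=eyes.camera('side')[:,:,::-1];cv2.imwrite('pics/s3.png',cv2.resize(im[150:350,300:500],None,fx=2.5,fy=2.5))
E
```

```text
t 5.9 tcp [ 0.6299 -0.2518  0.125 ] fix mm [np.float64(125.9), np.float64(-263.5)] q [-0.38  0.66  0.37  1.29  0.    1.15] w 0.413
yaw of tool y 2.46 z [-0.002  0.001 -1.   ] F [-0.2  -0.51 -2.37]
shift cm [ 32.17 -12.51   2.55]
```

View pics/s3.png

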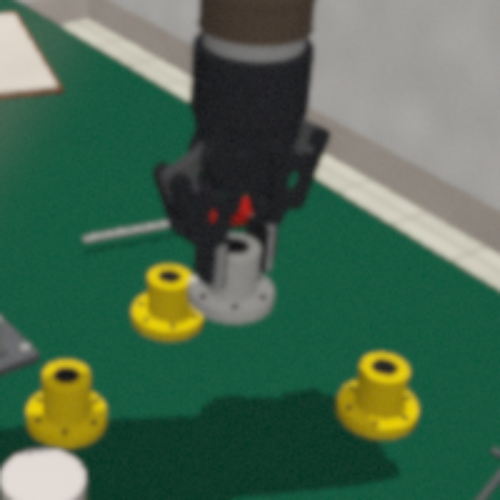

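The crop shows the hub held upright at about (235,270). Its weight registers as about 2.4 N.

>>> send_rows --moves "0 0 0 2 -0.8 0 0.3;0 0 0 4 -1.6 0 0.3;0 0 0 4 -1.6 0 0.3;0 0 0 4 -1.6 0 0.3;0 0 0 4 -1.6 0 0.3;0 0 0 4 -1.6 0 0.3;0 0 0 4 -1.6 0 0.3;0 0 0 3.6 -1.3 0 0.3;0 0 0 2 -0.85 0 0.3;0 0 0 0 0 3 0.3;0 0 0 0 0 2.5 0.3;0 0 0 0 0 1 0.3"

```text
time_s: 7.45
tool_pos: [0.4895, 0.0581, 0.059]
tool_rot: [-2.171, -2.267, 0.006]
ft_force: [-0.3, 0.5, -2.2]
width: 0.414
gripper_force: 20.5
```

>>> send_rows --moves "0 0 0 0 0 0.5 0.3;0 0 0 0 0 0 0.3;0 0 0 0 0 0 0.3"

```text
time_s: 7.82
tool_pos: [0.4924, 0.0582, 0.0571]
tool_rot: [2.173, 2.268, 0.002]
ft_force: [0.6, 0.3, -2.6]
width: 0.418
gripper_force: 20.5
```

```bash
python3 go.py .4911 .0588 .0285;python3 - <<'E'
from h import *
im=eyes.camera('top')[:,:,::-1]
o=im[260:350,230:400].copy();cv2.imwrite('pics/t4.png',cv2.resize(o,None,fx=4,fy=4,interpolation=cv2.INTER_CUBIC))
E
```

```text
t 7.83 tcp [0.4924 0.0582 0.0571] fix mm [np.float64(1.2), np.float64(51.9)] q [ 0.12  0.38 -0.29  0.9  -0.    1.65] w 0.418
yaw of tool y 2.45 z [ 0.002  0.    -1.   ] F [ 0.6   0.33 -2.55]
shift cm [ 0.07 -0.13  2.86]
```

View pics/t4.png

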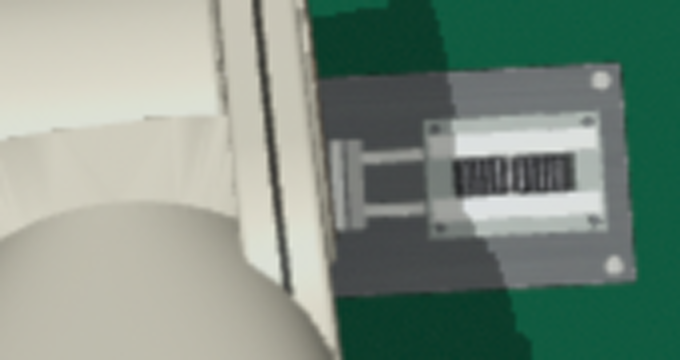

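The top view is hidden by the arm: only the jaw, at about (345,185), and the wheel show, untouched. The pose is good from the measurement, so I'll descend slowly.

>>> send_rows --moves "0 0 0 0 -0.1 1 0.3;0 0 0 0 0 0.8 0.3;0 0 0 0 0 0.5 0.3;0 0 0 0 0 0.3 0.3;0 0 0 0 0 0.1 0.3;0 0 0 0 0 0 0.3;0 0 0 0 0 0 0.3"

```text
time_s: 8.75
tool_pos: [0.4909, 0.0582, 0.0295]
tool_rot: [2.173, 2.268, 0.001]
ft_force: [0.3, 0.9, -1.7]
width: 0.412
gripper_force: 20.5
```

>>> send_rows --moves "0 0 0 0 0 0.1 0.3;0 0 0 0 0 0 0.3"

```text
time_s: 9.0
tool_pos: [0.4906, 0.0582, 0.0283]
tool_rot: [2.173, 2.269, 0.0]
ft_force: [0.1, -0.5, -1.4]
width: 0.41
gripper_force: 20.5
```

>>> send_rows --moves "0 0 0 0 0 0.05 0.3;0 0 0 0 0 0 0.3"

```text
time_s: 9.25
tool_pos: [0.4906, 0.0582, 0.0278]
tool_rot: [-2.173, -2.269, 0.0]
ft_force: [0.0, 0.1, -2.2]
width: 0.415
gripper_force: 20.5
```

>>> send_rows --moves "0 0 0 0 0 0.05 0.3;0 0 0 0 0 0 0.3"

```text
time_s: 9.5
tool_pos: [0.4906, 0.0582, 0.0273]
tool_rot: [-2.173, -2.269, 0.0]
ft_force: [-0.7, -0.2, -1.8]
width: 0.411
gripper_force: 20.5
```

>>> send_rows --moves "0 0 0 0 0 0.05 0.3;0 0 0 0 0 0 0.3"

```text
time_s: 9.75
tool_pos: [0.4907, 0.0582, 0.027]
tool_rot: [2.173, 2.269, 0.0]
ft_force: [-2.1, -0.3, 0.4]
width: 0.41
gripper_force: 20.8
```

>>> send_rows --moves "0 0 0 0 0 0.03 0.3;0 0 0 0 0 0 0.3"

```text
time_s: 10.0
tool_pos: [0.4907, 0.0582, 0.027]
tool_rot: [2.173, 2.269, 0.0]
ft_force: [-1.7, 0.1, 5.4]
width: 0.414
gripper_force: 21.1
```

>>> send_rows --moves "0 0 0 0 0 -0.03 0.3;0 0 0 0 0 0 0.46;0 0 0 0 0 0 0.55;0 0 0 0 0 0 0.7;0 0 0 0 0 0 0.7;0 0 0 0 0 -0.5 0.7;0 0 0 0 0 -2 0.7;0 0 0 0 0 -3 0.7;0 0 0 0 0 -3 0.7;0 0 0 0 0 0 0"

```text
time_s: 11.25
tool_pos: [0.4929, 0.0584, 0.1146]
tool_rot: [2.17, 2.266, 0.008]
ft_force: [0.4, -0.0, -0.8]
width: 0.504
gripper_force: 0.0
```

```bash
python3 go.py .4964 -.0686 .06
```

```text
t 11.25 tcp [0.4929 0.0584 0.1146] fix mm [np.float64(1.7), np.float64(52.1)] q [ 0.12  0.31 -0.22  1.04  0.    1.65] w 0.504
yaw of tool y 2.46 z [ 0.006  0.001 -1.   ] F [ 0.44 -0.03 -0.76]
shift cm [-12.71  -0.23   5.46]
```

>>> send_rows --moves "0 0 0 -3 0 0 0;0 0 0 -4 0 0 0;0 0 0 -4 -0.1 0 0;0 0 0 -2.6 -0.1 0 0;0 0 0 0 0 2 0;0 0 0 0 0 1.5 0;0 0 0 0 0 0.8 0;0 0 0 0 0 0 0;0 0 0 0 0 0 0"

```text
time_s: 12.38
tool_pos: [0.4949, -0.0775, 0.0692]
tool_rot: [2.172, 2.269, 0.001]
ft_force: [0.3, 0.3, -0.1]
width: -0.004
gripper_force: 0.0
```

```bash
python3 go.py .4964 -.0686 .06;python3 - <<'E'
from h import *
t=eyes.camera('top')[:,:,::-1][255:345,235:395];s=eyes.camera('side')[:,:,::-1][180:320,190:350]
a=np.vstack([cv2.resize(t,(533,300),interpolation=2),cv2.resize(s,(343,300),interpolation=2)[:, :].copy() if 0 else cv2.copyMakeBorder(cv2.resize(s,(343,300),interpolation=2),0,0,0,190,0)])
cv2.imwrite('pics/c5.png',a)
E
```

```text
t 12.38 tcp [ 0.4949 -0.0775  0.0692] fix mm [np.float64(-1.8), np.float64(-83.8)] q [-0.16  0.38 -0.26  0.94 -0.    1.37] w -0.004
yaw of tool y 2.5 z [ 0.001 -0.    -1.   ] F [ 0.34  0.27 -0.13]
shift cm [0.89 0.19 0.92]
```

View pics/c5.png

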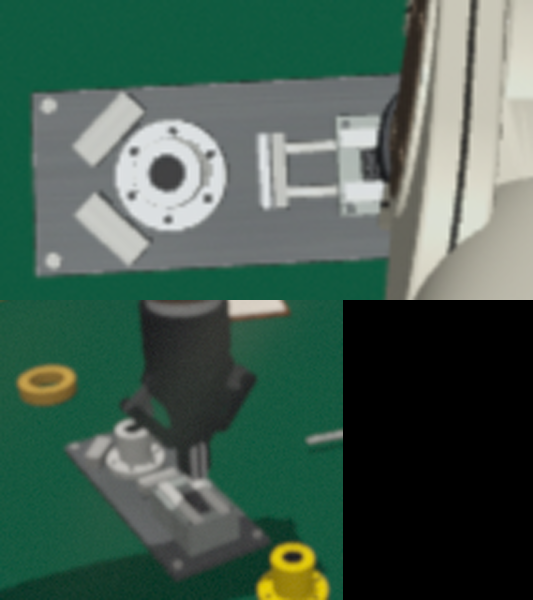

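The crop shows the hub standing upright between V and jaw at (165,172) in the top view, with a gap to both V faces and the jaw. The shut fingertips hover over the wheel. Now I'll feel for the wheel.

>>> send_rows --moves "0 0 0 0 0.2 1 0;0 0 0 0 0 0.7 0;0 0 0 0 0 0 0;0 0 0 0 0 0 0"

```text
time_s: 12.98
tool_pos: [0.4964, -0.0777, 0.0517]
tool_rot: [-2.173, -2.268, 0.0]
ft_force: [0.6, 0.1, 0.5]
width: 0.0
gripper_force: 0.0
```

>>> send_rows --moves "0 0 0 0 0 0.2 0;0 0 0 0 0 0 0"

```text
time_s: 13.22
tool_pos: [0.4965, -0.0777, 0.0498]
tool_rot: [2.173, 2.269, -0.0]
ft_force: [0.2, -0.5, -0.0]
width: -0.002
gripper_force: 0.0
```

>>> send_rows --moves "0 0 0 0 0 0.1 0;0 0 0 0 0 0 0"

```text
time_s: 13.48
tool_pos: [0.4964, -0.0777, 0.0488]
tool_rot: [-2.173, -2.269, 0.0]
ft_force: [-0.0, -0.0, 0.7]
width: -0.002
gripper_force: 0.0
```

>>> send_rows --moves "0 0 0 0 0 0.1 0;0 0 0 0 0 0 0"

```text
time_s: 13.72
tool_pos: [0.4964, -0.0777, 0.0478]
tool_rot: [-2.173, -2.269, 0.0]
ft_force: [-0.0, 0.0, 0.2]
width: 0.001
gripper_force: 0.0
```

>>> send_rows --moves "0 0 0 0 0 0.05 0;0 0 0 0 0 0 0"

```text
time_s: 13.98
tool_pos: [0.4965, -0.0777, 0.0473]
tool_rot: [-2.173, -2.269, 0.0]
ft_force: [0.6, 0.4, -0.3]
width: 0.001
gripper_force: 0.0
```

>>> send_rows --moves "0 0 0 0 0 0.05 0;0 0 0 0 0 0 0"

```text
time_s: 14.22
tool_pos: [0.4965, -0.0777, 0.0468]
tool_rot: [-2.173, -2.269, -0.0]
ft_force: [-0.5, -0.1, 0.1]
width: 0.003
gripper_force: 0.0
```

>>> send_rows --moves "0 0 0 0 0 0.05 0;0 0 0 0 0 0 0"

```text
time_s: 14.48
tool_pos: [0.4964, -0.0777, 0.0463]
tool_rot: [-2.173, -2.269, 0.0]
ft_force: [-1.1, 0.6, 0.9]
width: -0.001
gripper_force: 0.0
```

>>> send_rows --moves "0 0 0 0 0 0.05 0;0 0 0 0 0 0 0"

```text
time_s: 14.72
tool_pos: [0.4964, -0.0777, 0.0458]
tool_rot: [-2.173, -2.269, 0.0]
ft_force: [0.3, -0.1, 1.2]
width: -0.001
gripper_force: 0.0
```

>>> send_rows --moves "0 0 0 0 0 0.05 0;0 0 0 0 0 0 0"

```text
time_s: 14.98
tool_pos: [0.4965, -0.0777, 0.0454]
tool_rot: [2.173, 2.269, 0.0]
ft_force: [-0.8, 0.1, 1.1]
width: -0.001
gripper_force: 0.7
```

>>> send_rows --moves "0 0 0 0 0 0.05 0;0 0 0 0 0 0 0"

```text
time_s: 15.22
tool_pos: [0.4966, -0.0777, 0.045]
tool_rot: [2.173, 2.268, 0.0]
ft_force: [-1.0, -0.3, 3.3]
width: -0.003
gripper_force: 1.5
```

>>> send_rows --moves "0 0 0 0 0 0.03 0;0 0 0 0 0 0 0"

```text
time_s: 15.48
tool_pos: [0.4966, -0.0777, 0.0447]
tool_rot: [2.173, 2.269, 0.0]
ft_force: [-1.2, -0.2, 4.3]
width: 0.001
gripper_force: 2.2
```

Contact is at about z = 0.0456, and the press is now about 4.5 N. First a short trial stroke.

>>> send_rows --moves "0 0 0 0.2 0 0 0;0 0 0 0.3 0 0 0;0 0 0 0 0 0 0"

```text
time_s: 15.85
tool_pos: [0.4964, -0.0727, 0.0446]
tool_rot: [2.173, 2.269, 0.0]
ft_force: [-2.2, -2.9, 5.1]
width: -0.001
gripper_force: 2.5
```

>>> send_rows --moves "0 0 0 0.3 0 0 0;0 0 0 0.3 0 0 0;0 0 0 0 0 0 0"

```text
time_s: 16.23
tool_pos: [0.4961, -0.0666, 0.0446]
tool_rot: [2.173, 2.269, 0.0]
ft_force: [-1.2, -1.5, 5.4]
width: -0.002
gripper_force: 2.6
```

```bash
cat > jaw.py <<'E'
from h import *
import sys
t=eyes.camera('top')[:,:,::-1].copy();cv2.imwrite(f'pics/{sys.argv[1]}.png',t)
T=Cam('top');C=np.array([.4933,.0063]);a=np.radians(2.36);X=np.array([np.cos(a),np.sin(a)]);Y=np.array([-X[1],X[0]])
def prof(x):  # brightness along fixture y at jaw top (z .024)
    ys=np.arange(-12,36,1.)
    P=np.array([[*(C+x/1e3*X+y/1e3*Y),.024] for y in ys]);g=cv2.cvtColor(t,cv2.COLOR_BGR2GRAY).astype(np.float32)
    p=T.p(P).astype(np.float32);return ys,cv2.remap(g,p[:,0],p[:,1],1).ravel()
ys,v=prof(0)[0],np.mean([prof(x)[1] for x in(-14,-10,-5,0,5,10,14)],0)
print(' '.join(f'{int(y)}:{int(q)}' for y,q in zip(ys,v)))
E
python3 jaw.py j1; python3 go.py
```

```text
-12:151 -11:151 -10:151 -9:150 -8:150 -7:149 -6:148 -5:149 -4:157 -3:176 -2:188 -1:192 0:193 1:191 2:185 3:168 4:155 5:166 6:194 7:213 8:218 9:211 10:189 11:159 12:134 13:120 14:115 15:114 16:113 17:113 18:113 19:113 20:113 21:112 22:111 23:114 24:129 25:148 26:173 27:192 28:205 29:210 30:206 31:193 32:180 33:169 34:164 35:168
t 16.27 tcp [ 0.4961 -0.0666  0.0446] fix mm [np.float64(-0.2), np.float64(-72.9)] q [-0.13  0.41 -0.29  0.88  0.    1.39] w -0.0
yaw of tool y 2.48 z [ 0.  0. -1.] F [-1.4  -1.69  4.11]
```

The wheel rolls: drag is about 2 N and the jaw's face is now near 11 mm. I'll finish this stroke, lift and return.

>>> send_rows --moves "0 0 0 0.3 0 0 0;0 0 0 0.4 0 0 0;0 0 0 0 0 0 0"

```text
time_s: 16.65
tool_pos: [0.4958, -0.0594, 0.0445]
tool_rot: [-2.172, -2.269, -0.001]
ft_force: [-1.8, -0.9, 5.1]
width: 0.0
gripper_force: 2.2
```

>>> send_rows --moves "0 0 0 0 0 -0.5 0;0 0 0 -0.9 0 0 0;0 0 0 -1 0 0 0;0 0 0 0 0 0.3 0;0 0 0 0 0 0.1 0;0 0 0 0 0 0.1 0;0 0 0 0 0 0 0;0 0 0 0 0 0 0"

```text
time_s: 17.65
tool_pos: [0.4965, -0.0789, 0.0447]
tool_rot: [2.173, 2.268, -0.001]
ft_force: [-1.1, -2.1, 4.2]
width: 0.002
gripper_force: 2.0
```

```bash
python3 jaw.py j2; python3 go.py
```

```text
-12:150 -11:151 -10:151 -9:150 -8:150 -7:150 -6:148 -5:147 -4:146 -3:144 -2:143 -1:149 0:165 1:183 2:190 3:193 4:192 5:188 6:175 7:155 8:152 9:179 10:206 11:216 12:216 13:202 14:175 15:146 16:126 17:117 18:114 19:113 20:113 21:112 22:110 23:114 24:129 25:148 26:173 27:192 28:205 29:210 30:206 31:193 32:181 33:169 34:164 35:168
t 17.7 tcp [ 0.4964 -0.0788  0.0447] fix mm [np.float64(-0.4), np.float64(-85.2)] q [-0.16  0.41 -0.28  0.88 -0.    1.37] w 0.001
yaw of tool y 2.46 z [ 0. -0. -1.] F [-1.72 -1.57  4.63]
```

>>> send_rows --moves "0 0 0 0.3 0 0 0;0 0 0 0.4 0 0 0;0 0 0 0.4 0 0 0;0 0 0 0.4 0 0 0;0 0 0 0.4 0 0 0;0 0 0 0 0 0 0"

```text
time_s: 18.45
tool_pos: [0.4956, -0.0588, 0.0445]
tool_rot: [-2.171, -2.269, -0.001]
ft_force: [-1.7, -0.6, 5.3]
width: 0.001
gripper_force: 2.2
```

>>> send_rows --moves "0 0 0 0 0 -0.5 0;0 0 0 -0.9 0 0 0;0 0 0 -1 0 0 0;0 0 0 0 0 0.3 0;0 0 0 0 0 0.1 0;0 0 0 0 0 0.1 0;0 0 0 0 0 0 0;0 0 0 0 0 0 0"

```text
time_s: 19.45
tool_pos: [0.4965, -0.0789, 0.0447]
tool_rot: [2.173, 2.268, -0.001]
ft_force: [-1.2, -2.3, 4.0]
width: 0.001
gripper_force: 2.0
```

```bash
python3 jaw.py j3; python3 go.py
```

```text
-12:150 -11:151 -10:151 -9:150 -8:150 -7:150 -6:148 -5:148 -4:147 -3:146 -2:146 -1:147 0:147 1:147 2:146 3:145 4:143 5:143 6:143 7:144 8:144 9:158 10:180 11:189 12:192 13:193 14:191 15:183 16:164 17:152 18:171 19:201 20:215 21:217 22:209 23:188 24:167 25:162 26:176 27:192 28:205 29:210 30:206 31:193 32:180 33:169 34:164 35:168
t 19.5 tcp [ 0.4965 -0.0788  0.0447] fix mm [np.float64(-0.3), np.float64(-85.2)] q [-0.16  0.41 -0.28  0.88 -0.    1.37] w -0.004
yaw of tool y 2.46 z [ 0. -0. -1.] F [-1.52 -2.84  2.86]
```

>>> send_rows --moves "0 0 0 0.3 0 0 0;0 0 0 0.4 0 0 0;0 0 0 0.3 0 0 0;0 0 0 0 0 0 0"

```text
time_s: 20.0
tool_pos: [0.496, -0.0682, 0.0447]
tool_rot: [-2.173, -2.269, -0.0]
ft_force: [-2.1, -2.6, 6.0]
width: 0.002
gripper_force: 2.5
```

>>> send_rows --moves "0 0 0 0.3 0 0 0;0 0 0 0.3 0 0 0;0 0 0 0 0 0 0"

```text
time_s: 20.38
tool_pos: [0.4958, -0.0626, 0.0447]
tool_rot: [2.173, 2.269, -0.001]
ft_force: [-1.4, -2.2, 5.0]
width: 0.003
gripper_force: 2.6
```

```bash
python3 jaw.py j4; python3 go.py
```

```text
-12:150 -11:151 -10:151 -9:151 -8:151 -7:150 -6:148 -5:148 -4:147 -3:146 -2:146 -1:146 0:147 1:147 2:146 3:145 4:143 5:143 6:144 7:146 8:146 9:147 10:147 11:148 12:148 13:147 14:145 15:144 16:154 17:175 18:186 19:192 20:193 21:192 22:188 23:179 24:177 25:193 26:211 27:218 28:216 29:204 30:186 31:182 32:190 33:201 34:210 35:212
t 20.43 tcp [ 0.4958 -0.0626  0.0447] fix mm [np.float64(-0.3), np.float64(-68.9)] q [-0.13  0.4  -0.29  0.88 -0.    1.4 ] w 0.001
yaw of tool y 2.48 z [ 0.    -0.001 -1.   ] F [-1.48 -3.2   5.18]
```

>>> send_rows --moves "0 0 0 0 0 -0.5 0;0 0 0 -0.7 0 0 0;0 0 0 -0.7 0 0 0;0 0 0 0 0 0.3 0;0 0 0 0 0 0.1 0;0 0 0 0 0 0.12 0;0 0 0 0 0 0 0"

```text
time_s: 21.3
tool_pos: [0.4964, -0.077, 0.0447]
tool_rot: [2.173, 2.268, -0.001]
ft_force: [-1.0, -0.9, 5.6]
width: -0.0
gripper_force: 2.4
```

>>> send_rows --moves "0 0 0 0.2 0 0 0;0 0 0 0.2 0 0 0;0 0 0 0 0 0 0"

```text
time_s: 21.68
tool_pos: [0.4964, -0.0737, 0.0448]
tool_rot: [2.172, 2.267, -0.003]
ft_force: [-1.1, -4.6, 5.6]
width: -0.001
gripper_force: 2.5
```

>>> send_rows --moves "0 0 0 0.2 0 0 0;0 0 0 0.1 0 0 0;0 0 0 0 0 0 0"

```text
time_s: 22.05
tool_pos: [0.4968, -0.0704, 0.0448]
tool_rot: [2.172, 2.267, -0.001]
ft_force: [-0.6, -4.3, 6.1]
width: -0.002
gripper_force: 2.7
```

```bash
python3 jaw.py j5; python3 go.py
```

```text
-12:150 -11:151 -10:151 -9:150 -8:151 -7:150 -6:148 -5:148 -4:147 -3:146 -2:146 -1:147 0:147 1:147 2:146 3:145 4:143 5:143 6:144 7:146 8:146 9:147 10:147 11:148 12:148 13:148 14:148 15:147 16:147 17:149 18:165 19:184 20:190 21:193 22:194 23:195 24:198 25:205 26:215 27:219 28:218 29:209 30:191 31:182 32:186 33:197 34:209 35:213
t 22.1 tcp [ 0.4968 -0.0704  0.0448] fix mm [np.float64(0.3), np.float64(-76.8)] q [-0.14  0.41 -0.29  0.88 -0.    1.39] w 0.006
yaw of tool y 2.45 z [ 0.001 -0.002 -1.   ] F [ 0.04 -5.61  6.04]
```

Drag has risen to about 4.5–5 N and the jaw face pad is compressed, so the hub is clamped. I'll lift off and check.

>>> send_rows --moves "0 0 0 0 0 -0.1 0;0 0 0 0 0 -1 0;0 0 0 0 0 -3 0;0 0 0 0 0 -5 0;0 0 0 -3 0 -4 0;0 0 0 -5 0 0 0;0 0 0 -5 0 0 0;0 0 0 -5 0 0 0;0 0 0 0 0 0 0;0 0 0 0 0 0 0"

```text
time_s: 23.35
tool_pos: [0.5035, -0.2487, 0.1749]
tool_rot: [-2.172, -2.267, -0.001]
ft_force: [0.5, 0.7, 0.5]
width: -0.001
gripper_force: 0.0
```

```bash
python3 jaw.py j6; python3 go.py; python3 - <<'E'
from h import *
t=cv2.imread('pics/j6.png')[255:345,235:395]
cv2.imwrite('pics/c6.png',cv2.resize(t,None,fx=5,fy=5,interpolation=2))
E
```

```text
-12:151 -11:151 -10:151 -9:150 -8:151 -7:151 -6:149 -5:148 -4:148 -3:147 -2:147 -1:147 0:148 1:147 2:147 3:145 4:144 5:144 6:145 7:146 8:147 9:148 10:148 11:150 12:149 13:148 14:146 15:143 16:150 17:167 18:181 19:191 20:193 21:194 22:192 23:184 24:176 25:186 26:208 27:217 28:218 29:209 30:192 31:182 32:186 33:198 34:210 35:214
t 23.4 tcp [ 0.5036 -0.2482  0.1751] fix mm [np.float64(-0.2), np.float64(-254.7)] q [-0.46  0.39  0.07  1.25  0.    1.07] w -0.003
yaw of tool y 2.52 z [-0.001  0.002 -1.   ] F [-0.19 -0.19  0.45]
```

View pics/c6.png

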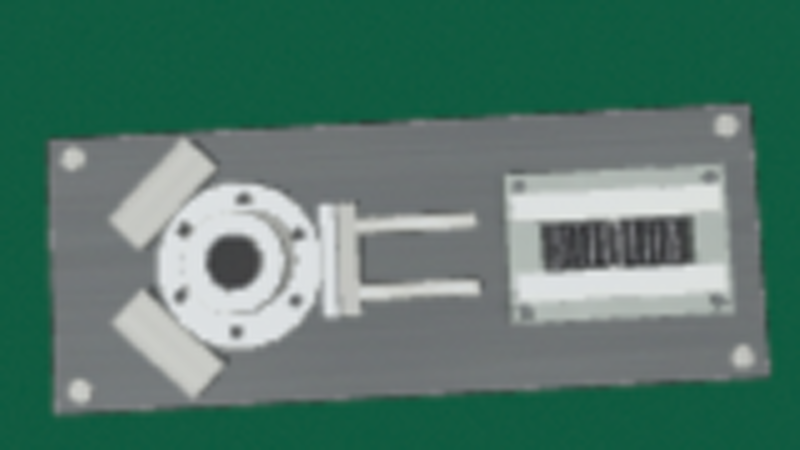

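The hub is home, touching both V faces, with the jaw against it. The jaw seems to have relaxed about 1 mm as I lifted, so I'll make one more gentle tightening stroke with a slow release for snugness.

>>> send_rows --moves "0 0 0 4 0 0 0;0 0 0 5 0 2 0;0 0 0 5 0 3 0;0 0 0 3.2 0 3 0;0 0 0 0 0 3 0;0 0 0 0 0 1.3 0;0 0 0 0 0 0 0;0 0 0 0 0 0.2 0;0 0 0 0 0 0 0;0 0 0 0 0 0.2 0;0 0 0 0 0 0 0;0 0 0 0 0 0 0"

```text
time_s: 24.9
tool_pos: [0.4965, -0.0778, 0.0484]
tool_rot: [2.173, 2.268, 0.0]
ft_force: [0.2, 0.1, -0.4]
width: -0.003
gripper_force: 0.0
```

```bash
python3 go.py .4964 -.0765 .0446
```

```text
t 24.9 tcp [ 0.4965 -0.0778  0.0484] fix mm [np.float64(-0.3), np.float64(-84.2)] q [-0.16  0.4  -0.28  0.89  0.    1.37] w -0.003
yaw of tool y 2.45 z [ 0. -0. -1.] F [ 0.19  0.12 -0.39]
shift cm [ 0.13 -0.    0.38]
```

>>> send_rows --moves "0 0 0 0 0 0.25 0;0 0 0 0 0 0.08 0;0 0 0 0 0 0.06 0;0 0 0 0 0 0 0"

```text
time_s: 25.4
tool_pos: [0.4967, -0.0778, 0.0448]
tool_rot: [2.173, 2.268, 0.0]
ft_force: [-0.9, 1.1, 4.3]
width: 0.004
gripper_force: 2.1
```

>>> send_rows --moves "0 0 0 0.15 0 0 0;0 0 0 0.15 0 0 0;0 0 0 0 0 0 0"

```text
time_s: 25.78
tool_pos: [0.4966, -0.0758, 0.0448]
tool_rot: [2.172, 2.266, -0.002]
ft_force: [-2.1, -4.5, 4.8]
width: 0.001
gripper_force: 2.7
```

>>> send_rows --moves "0 0 0 0.1 0 0 0;0 0 0 0.1 0 0 0;0 0 0 0 0 0 0"

```text
time_s: 26.15
tool_pos: [0.4968, -0.0737, 0.0448]
tool_rot: [2.172, 2.266, -0.001]
ft_force: [-1.0, -5.2, 4.8]
width: 0.0
gripper_force: 2.5
```

```bash
python3 jaw.py j7; python3 go.py
```

```text
-12:150 -11:151 -10:151 -9:150 -8:151 -7:150 -6:148 -5:148 -4:146 -3:146 -2:146 -1:146 0:147 1:147 2:146 3:145 4:143 5:143 6:144 7:146 8:146 9:147 10:147 11:147 12:148 13:148 14:147 15:147 16:146 17:149 18:166 19:185 20:191 21:193 22:194 23:195 24:198 25:206 26:215 27:219 28:218 29:209 30:191 31:182 32:185 33:197 34:209 35:213
t 26.2 tcp [ 0.4968 -0.0736  0.0449] fix mm [np.float64(0.2), np.float64(-80.0)] q [-0.15  0.41 -0.29  0.88 -0.    1.38] w -0.003
yaw of tool y 2.43 z [ 0.001 -0.002 -1.   ] F [-0.71 -3.7   5.87]
```

>>> send_rows --moves "0 0 0 0 0 -0.04 0;0 0 0 0 0 -0.04 0;0 0 0 0 0 -0.04 0;0 0 0 0 0 -0.1 0;0 0 0 0 0 -0.5 0;0 0 0 0 0 0 0"

```text
time_s: 26.95
tool_pos: [0.4964, -0.0725, 0.0519]
tool_rot: [-2.173, -2.269, -0.001]
ft_force: [0.2, 0.4, 0.7]
width: -0.001
gripper_force: 0.0
```

```bash
python3 jaw.py j8; python3 go.py
```

```text
-12:150 -11:150 -10:150 -9:150 -8:150 -7:150 -6:148 -5:147 -4:147 -3:146 -2:146 -1:146 0:147 1:146 2:146 3:145 4:144 5:143 6:144 7:146 8:146 9:147 10:147 11:149 12:149 13:147 14:145 15:142 16:149 17:167 18:181 19:190 20:192 21:193 22:191 23:184 24:175 25:185 26:207 27:216 28:217 29:209 30:191 31:182 32:185 33:197 34:209 35:213
t 27.0 tcp [ 0.4963 -0.0725  0.0517] fix mm [np.float64(-0.2), np.float64(-78.9)] q [-0.15  0.4  -0.28  0.89  0.    1.38] w -0.0
yaw of tool y 2.48 z [ 0.  0. -1.] F [-0.67  0.57  0.32]
```

It relaxes to the same held position, set by the wheel's own drag, so the clamp is as snug as the wheel can hold. I'll retreat and hand in.

>>> send_rows --moves "0 0 0 0 0 -2 0;0 0 0 0 0 -4 0;0 0 0 0 0 -4 0;0 0 0 0 0 -2 0;0 0 0 0 0 0 0;0 0 0 0 0 0 0;0 0 0 0 0 0 0"

```text
time_s: 27.88
tool_pos: [0.4952, -0.0726, 0.1701]
tool_rot: [-2.171, -2.267, 0.003]
ft_force: [0.1, -0.7, 0.4]
width: -0.002
gripper_force: 0.0
```

```bash
python3 jaw.py j9|cut -c180-330; python3 -c "
from cell import bot
print(bot.sign_off())"
```

```text
44 15:141 16:148 17:165 18:180 19:189 20:191 21:192 22:190 23:182 24:174 25:184 26:206 27:215 28:216 29:207 30:190 31:181 32:184 33:196 34:208 35:212
the job is handed in; nothing more can be done
None
```

The hub stands flange down and home against both V faces, held there by the jaw with the finger away; the jaw eased back about 1 mm each time I lifted off, then held still, and the job was handed in at about 28 s.

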